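Clamp the sample plate on the inspection stage

ROBOT

A 7-joint arm with a two-finger parallel gripper is mounted at the origin on the work surface. World frame = base frame: x ahead of the robot, y to its left, z up, the work surface at z = 0. Lengths are in mm, angles in rad, forces in N, time in s.
With the tool pointing down it reaches from about 350 to 900 mm from the base axis. Payload 7.2 kg.
Tool frame: the origin (TCP) lies midway between the tips of the shut fingers; the grasp point (between the pads) lies ctrl.tcp_to_grasp behind it (ctrl.tcp_to_grasp is the distance from the TCP to the grasp point, in mm); z points along the fingers, y is the line along which they close (so a half turn about z gives the same grasp; the last joint's range is limited). The gripper opens to 85 mm and grips with 20 to 120 N. Pads are 22 mm wide; open, the fingers measure 114 mm over their backs; the gripper's body (76 mm by 85 mm) begins 54 mm behind the grasp point. The pads swing forward as they close: fully open they stand 13 mm farther back than shut.
Start: joints at [-1.211, 0.411, -0.013, 1.596, 0.006, 1.134, -0.082], TCP at [259.303, 568.674, 231.297] pointing down, gripper open.
Joint ranges: [-2.95, 2.95], [-0.29, 1.99], [-1.47, 1.44], [0.14, 2.54], [-1.03, 4.17], [0.13, 1.85], [-2.86, 2.86]. Speed limits (rad/s): [2.39, 2.39, 3.01, 3.01, 3.14, 3.14, 3.14].

INTERFACE

Orientations are given as a unit quaternion [w, x, y, z].
In Python, from workcell import get_state, vision, ticket, finder, ctrl gives the robot as it stands. The module is installed in compiled form; this text tells all that it offers.
- The arm moves only by the shell command python3 -m creep 'ROWS' [OPENING] [FORCE]. ROWS is JSON, a list that holds one entry, the list of rows, each a list of 4 numbers: the shift along the tool's x, y, z in cm, then the turn about the tool's z in rad. In form: [[[x, y, z, twist], ...]]. A call has exactly 10 rows; each row shifts and turns the commanded pose from where the row before left it, along the tool's axes as they then stand; what a row does not reach is not made up. A row lasts 1/8 s, in which the tool goes at most 62.5 mm and 10.7 degrees, less where a joint would pass 70% of its speed; a pose out of reach is approached as far as the arm can. A call is refused whole if a number of a shift passes 6.25 or a number of a turn 0.188, either way. A call with a gripper value outside its range is refused whole. OPENING is the finger opening in cm, from 0 to 8.54, set as the call begins (- or left out, the last holds). The fingers move at their own pace and stop on an object; FORCE is the grip in N (left out, the last holds). Time passes only in rows, so rows that do not move let the fingers close, or fill a call up. It gives the time, the measured TCP pose, the force, the opening and the grip force at its end, in the units of the state.
- get_state(): the state, without advancing time (a new reading comes with each control period).
- vision.snapshot(name): name is "scene" or "top" or "wrist"; returns the picture (420x560x3 uint8, blue, green, red); there is no depth.
- vision.camera_info(name): a dict with "fovy" (degrees; the focal length in pixels is half the picture's height over the tangent of half this angle, whatever the lens; pixels are square), "cx", "cy" (the principal point, pixels), "cam_to_world" (4x4, takes a point from camera to world coordinates); the wrist camera has in their place "hand_eye" (4x4, takes a point from camera to tool coordinates, whose origin is the TCP and whose axes are the flange's). Camera axes: x right, y up, looking along -z (the intrinsics and any distortion apply to the point x, -y, -z); pixel columns grow to the right and rows downward; lengths in mm; the calibration is good to about 2 mm. A picture is of the moment at which its call begins: read the wrist's pose just before it. camera_info takes no time and is no camera call.
- ticket.hand_in(): hands the job in; it is judged then, once.
Trained networks look in the newest picture that a camera, given by its name, has taken for a name from the list of things; names that differ only in an ending like _2 or _b are one class to them, and where a whole thing is asked for, a point or a joint stands for the part that bears it (a point fixed in the world has none). Each returns a list of dicts, best first, with "p" (0 to 1); they miss things now and then, are a little off and sometimes report something else, mostly with a low value. They report only what shows in the picture. A call takes as long as a camera call. They do not tell look-alikes from the thing itself.
- finder.masks_of(camera, label): "pixels" (420x560 bool, what is visible of it) and "xy" ([column, row] as shares, 0 to 1, of the picture: columns of its width, rows of its height, amid what is visible of it).
- finder.landmark_of(camera, label): "xy" ([column, row] as shares, 0 to 1, of the picture: columns of its width, rows of its height: a listed point, or the origin of a listed thing).
The state is a dict: "clock": time; "q": joint angles; "qvel": joint speeds; "tau": joint torques, N m; "tool_pos": TCP position; "orientation": TCP orientation; "contact_force": force on the tool from outside, world axes, zero at the start; "wrist_torque": the same for the moment, N m; "opening": finger opening in mm; "gripper_force": force on a finger pad.
Only numpy, scipy, OpenCV 4.12 (cv2) and the standard library are available. Lean on these libraries where they do the work, as an engineer would, in place of code of your own. Each camera call takes 0.05 s, during which the arm holds its last target. There are 200 camera calls.

TASK

Slide the sample plate along the inspection stage by its upright tab until it is fully home against the end stop, gently and without ramming the stop. Then turn the clamp's hand knob clockwise until its resistance rises sharply, give it one eighth of a turn more and no further, and let go. Leave the plate home and do not disturb the lamp unit, the jar or the tray.

Things in the scene. Friction and masses are not known exactly. Their poses are not given: they have to be found in the camera images.
- stage: Fixed black inspection stage, 300 x 130 mm, 40 mm high; origin under its centre on the bench, x along the slide direction towards the end stop, z up. On its top, 7 mm high guide strips 12 mm wide leave an 83 mm wide, smooth channel along x, in which the plate slides with 1 to 3 N.
- arm (a point): Mid-top of the stage's aluminium clamp arm, at stage x = 89 mm, y = 0, z = 86 mm; axes as the stage's. The arm covers stage x 30 to 140 mm, 40 mm wide, z 72 to 86 mm, on a black column (stage x 118 to 148 mm, 60 mm wide, 89 mm high). A steel bushing 32 mm across, round the screw at stage x = 50 mm, ends at z = 92 mm.
- stop: The steel end stop fixed across the far end of the channel: bar 12 mm thick in x, 80 mm wide, 14 mm high, origin under its centre, axes as the stage's. Its -x face (80 mm from the stage's origin) is where the plate's front edge must rest. Do not push on it harder than 40 N.
- home (a point): Where the plate's origin lies when it is fully home: on the channel floor (40 mm above the bench), 10 mm to +x from the stage's origin; axes as the stage's.
- plate: Loose aluminium sample plate, 140 (x) x 80 x 12 mm, about 0.4 kg, in the channel with 1.5 mm play on each side, drawn back 30 to 60 mm from home; origin under its centre, x towards the stop. A round wafer coupon 48 mm across is mounted on its middle. Home, it passes under the foot of the clamp with 1 mm or more to spare.
- tab (a point): Top centre of the plate's upright grip tab, near the plate's -x end (plate x = -52 mm, z = 42 mm). The tab is 28 mm long (x), 12 mm thick (y) and 30 mm high over the plate: pinch it across y from above.
- spindle: Steel spindle, upright through the arm at stage x = 50 mm; origin on its axis at the knob's underside, 95 to 97 mm above the bench at the start. It does not turn, but carries the turning knob above and a steel foot 38 mm across below the arm. It sinks 2 mm per radian of the knob until the foot meets the plate, after 0.6 to 1.8 rad: this differs each time and is not measured; then it sinks no more.
- knob_mid (a point): Middle of the black ribbed round hand knob on the spindle, 42 mm across, 30 mm high. Grip at any yaw, firmly (40 N or more). Clockwise from above tightens. It turns freely with 0.06 N m until the foot meets the plate; then the torque jumps to 0.4 N m (0.14 N m at rest) and climbs 0.15 N m per radian. It stays where it is left. Far over 1/8 turn past the jump over-tightens.
- lamp_unit: Bystander: white microscope lamp supply, 90 x 130 x 72 mm, origin under its centre. Leave alone.
- jar: Bystander: clear capped sample jar, 52 mm across, 65 mm high, origin under its centre. Leave alone.
- tray: Bystander: white coupon tray, 100 x 75 x 22 mm, origin under its centre. Leave alone.
There are look-alikes about, which are no part of the job. There is more than one size of the plate; the one meant has the size given above.

How it is judged:
By the outcome, as a careful person would: the job done as asked, in the order asked, and still so for the second after the job is handed in, with the robot touching nothing.
It also fails if it takes over 61 s, if anything falls off the work surface, if the arm or the gripper's body presses on something with over 40 N, if the wrist force passes 120 N, or if a joint passes its speed limit or range.

## Working session

There is one attempt and no reset: what is moved stays moved. The work goes in short steps, Python scripts to look and compute and a shell command to move; the robot and the scene stay as the last step left them, time stands still between calls to the robot, and variables do not carry over. Pictures are saved under pics/ and viewed, at most 10 in all, crops included, and the job is handed in when it is done.

```bash
mkdir -p pics; ls; python3 - <<'E'
from workcell import get_state, vision, ctrl, finder
import cv2,numpy as np
s=get_state();print({k:np.round(v,3).tolist() for k,v in s.items()});print(ctrl.tcp_to_grasp)
a=vision.snapshot("scene");b=vision.snapshot("top");cv2.imwrite('pics/s1.png',a);cv2.imwrite('pics/t1.png',b)
for n in("scene","top","wrist"):print(n,vision.camera_info(n))
for c in("scene","top"):
  for l in("stage","arm","stop","home","plate","tab","spindle","knob_mid","lamp_unit","jar","tray"):
    print(c,l,[(round(d["p"],2),round(d["xy"][0]*560),round(d["xy"][1]*420)) for d in finder.landmark_of(c,l)])
E
```

```text
pics
{'clock': 0.0, 'q': [-1.211, 0.412, -0.013, 1.597, 0.006, 1.134, -0.082], 'qvel': [-0.001, -0.001, 0.0, -0.0, 0.0, -0.0, -0.002], 'tau': [-0.0, -60.061, 0.682, -29.941, 0.014, 0.011, -0.0], 'tool_pos': [259.102, 568.214, 230.469], 'orientation': [-0.0, 0.212, 0.977, -0.001], 'contact_force': [0.428, 0.011, -0.046], 'wrist_torque': [-0.046, 0.031, -0.006], 'gripper_force': 0.0, 'opening': 85.255}
18.700000000000003
scene {'fovy': 47.9661595416608, 'cx': 277.00364585352503, 'cy': 203.79258735697957, 'cam_to_world': array([[ 4.10431951e-01, -6.64030773e-01,  6.24986997e-01,
         1.30575373e+03],
       [ 9.11877086e-01,  3.02685241e-01, -2.77239651e-01,
        -3.85708467e+02],
       [-5.07868065e-03,  6.83699333e-01,  7.29746141e-01,
         1.04042892e+03],
       [ 0.00000000e+00,  0.00000000e+00,  0.00000000e+00,
         1.00000000e+00]])}
top {'fovy': 51.33434288576842, 'cx': 282.25989987370605, 'cy': 205.6200023043606, 'cam_to_world': array([[-5.00813700e-04,  9.92044911e-01, -1.25883454e-01,
         3.84805819e+02],
       [-9.99915487e-01, -2.13215355e-03, -1.28247
[... 928 characters left out ...]
70), (0.22, 266, 235)]
scene spindle [(0.51, 266, 234), (0.23, 204, 274)]
scene knob_mid [(0.67, 203, 275), (0.57, 267, 229)]
scene lamp_unit [(0.78, 206, 275)]
scene jar [(0.91, 314, 240), (0.68, 268, 261)]
scene tray [(0.56, 333, 270)]
top stage []
top arm [(0.7, 322, 169)]
top stop [(0.39, 322, 174), (0.34, 309, 207)]
top home [(0.67, 311, 198)]
top plate [(0.81, 216, 275), (0.62, 411, 289), (0.57, 308, 220)]
top tab [(0.88, 425, 262), (0.77, 228, 297), (0.66, 299, 237)]
top spindle [(0.72, 322, 180)]
top knob_mid [(0.55, 317, 183)]
top lamp_unit [(0.9, 382, 194), (0.19, 320, 181)]
top jar [(0.71, 257, 191), (0.34, 320, 172)]
top tray [(0.97, 264, 150), (0.37, 312, 197), (0.32, 318, 184)]
```

```bash
python3 - <<'E'
import cv2
for n in("s1","t1"):
  a=cv2.imread(f'pics/{n}.png');a=a[110:310,110:430] ;cv2.imwrite(f'pics/{n}c.png',cv2.resize(a,None,fx=2.5,fy=2.5,interpolation=2))
E
```

```text
(no output)
```

View pics/s1c.png

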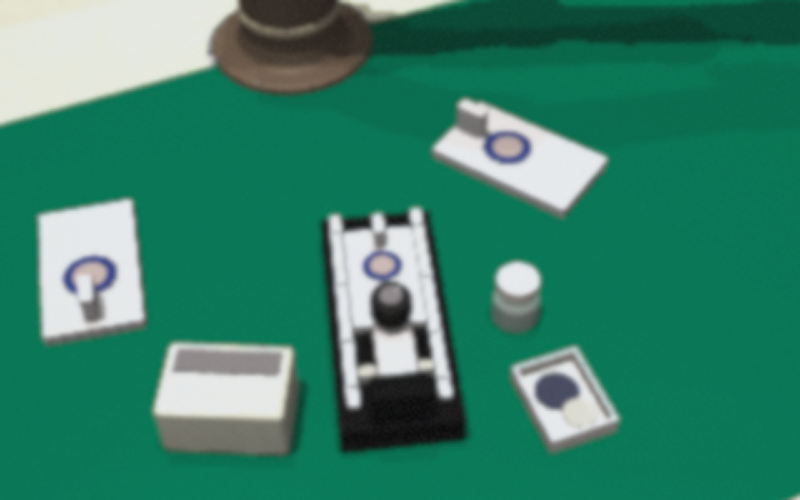

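View pics/t1c.png

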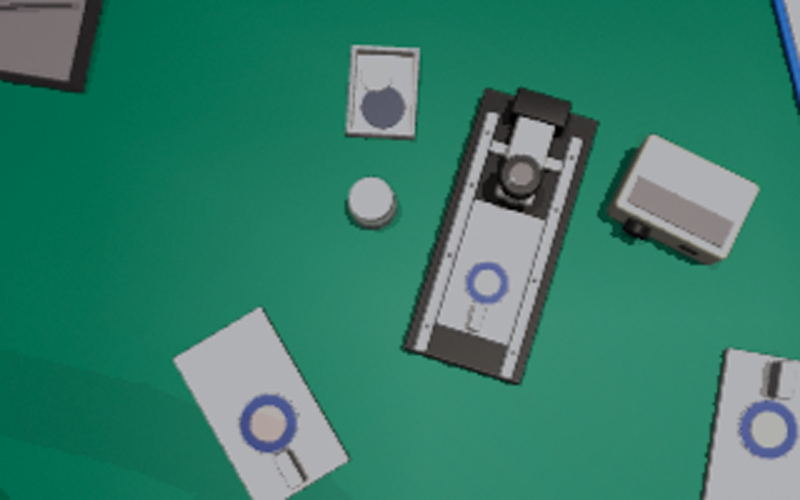

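Scene picture: stage with its plate at the centre (plate about (262,218), knob (266,232)). The loose look-alike plates are at (146,219) and (310,170), the lamp unit is at (200,270), the jar at (316,228) and the tray at (335,270). In the top picture the stage runs from (293,256) at the robot's end to (325,150) at the stop.
Candidates for the tab (top): (299,237) in the channel, and (228,297) and (425,262) on the bench, both on larger loose plates. I choose (299,237). Candidates for the knob: (317,181) on the stage clamp, and the dark button on the lamp at about (364,201). I choose the clamp's.

```bash
cat > h.py <<'E'
import numpy as np
from scipy.spatial.transform import Rotation as R
from workcell import get_state, vision, finder, ctrl
def T_tool(s):
    q=s["orientation"];T=np.eye(4);T[:3,:3]=R.from_quat([q[1],q[2],q[3],q[0]]).as_matrix();T[:3,3]=s["tool_pos"];return T
def cam(n,s=None):
    i=vision.camera_info(n);M=T_tool(s)@i["hand_eye"] if n=="wrist" else i["cam_to_world"]
    return i,np.array(M),210/np.tan(np.radians(i["fovy"]/2))
def ray(n,uv,s=None):
    i,M,f=cam(n,s);d=M[:3,:3]@np.array([(uv[0]-i["cx"])/f,-(uv[1]-i["cy"])/f,-1]);return M[:3,3],d/np.linalg.norm(d)
def onz(n,uv,z,s=None):
    o,d=ray(n,uv,s);return o+d*(z-o[2])/d[2]
def proj(n,P,s=None):
    i,M,f=cam(n,s);p=np.linalg.inv(M)@np.append(P,1);return np.array([i["cx"]+f*p[0]/-p[2],i["cy"]-f*p[1]/-p[2]])
def tri(rs):
    A=sum(np.eye(3)-np.outer(d,d) for o,d in rs);b=sum((np.eye(3)-np.outer(d,d))@o for o,d in rs);return np.linalg.solve(A,b)
E
python3 - <<'E'
from h import *
np.set_printoptions(precision=1,suppress=True)
C=[onz("top",p,40) for p in((304.8,145.2),(349.2,158.4),(318,263.2),(271.6,250))]
print(np.array(C));L=lambda a,b:np.linalg.norm(C[a]-C[b])
print(L(0,1),L(1,2),L(2,3),L(3,0)); print("centre",np.mean(C,0)); d=C[0]+C[1]-C[2]-C[3];print("yaw",np.arctan2(d[1],d[0]))
print("tab",tri([ray("top",(299,237)),ray("scene",(260,196))]),onz("top",(299,237),82),onz("scene",(260,196),82))
print("knob",tri([ray("top",(317,183)),ray("scene",(267,229))]),onz("top",(317.5,181.5),111))
E
```

```text
[[ 700.2  -69.6   40. ]
 [ 662.8 -190.5   40. ]
 [ 379.2 -102.3   40. ]
 [ 414.1   20.8   40. ]]
126.55442368761948 297.00892199459133 128.00027548041587 300.1016474415389
centre [539.1 -85.4  40. ]
yaw -0.30370583646536364
tab [445.  -53.3  89.4] [446.3 -51.3  82. ] [437.5 -52.9  82. ]
knob [582.2 -95.2 114.6] [586.  -98.4 111. ]
```

```bash
python3 -m creep '[[[-3,-3.4,0,0],[-4,-4.6,0,0],[-4,-4.6,0,0],[-4,-4.6,0,0],[-4,-4.6,0,0],[-4,-4.6,0,0],[-4,-4.6,0,0],[-4,-4.6,0,0],[-4,-4.6,0,0],[-3,-3.4,0,0]]]'
```

```text
clock: 2.45
tool_pos: [424.6, 11.7, 231.8]
orientation: [0.001, 0.213, 0.977, 0.0]
contact_force: [0.3, 0.6, -0.0]
opening: 85.4
gripper_force: 0.0
```

```bash
python3 -m creep '[[[-1,-1,-0.5,0],[-1,-1,0,0],[-1,-1,0,0],[-1,-1,0,0],[-0.5,-0.9,0,0],[0,0,0,-0.06],[0,0,0,-0.06],[0,0,0,0],[0,0,0,0],[0,0,0,0]]]'; python3 - <<'E'
from h import *
import cv2
np.set_printoptions(precision=1,suppress=True)
s=get_state();a=vision.snapshot("wrist");cv2.imwrite("pics/w1.png",a)
print(s["tool_pos"],s["orientation"],s["q"])
for l,z in(("tab",82),("knob_mid",111),("stage",0),("plate",40),("stop",40),("arm",86),("spindle",96)):
  for d in finder.landmark_of("wrist",l):
    p=np.array(d["xy"])*[560,420];print(l,round(d["p"],2),p,onz("wrist",p,z,s))
E
```

```text
clock: 3.7
tool_pos: [444.8, -48.8, 236.3]
orientation: [-0.0, 0.154, 0.988, 0.0]
contact_force: [0.6, -0.1, -0.0]
opening: 85.4
gripper_force: 0.0
[444.8 -48.8 236.3] [-0.   0.2  1.   0. ] [-0.4  0.1  0.5  2.  -0.   1.   1.3]
tab 0.94 [270.8 194.1] [449.6 -54.   82. ]
knob_mid 0.6 [269.4 354.9] [588.9 -99.7 111. ]
stage 0.67 [397.8 245.4] [576.4  60.2   0. ]
plate 0.74 [473.7   6.1] [355.3 156.4  40. ]
plate 0.58 [273.  235.3] [504.1 -69.6  40. ]
arm 0.96 [271.  369.6] [ 627.5 -110.9   86. ]
spindle 0.78 [268.1 345.6] [ 590.4 -101.8   96. ]
```

View pics/w1.png

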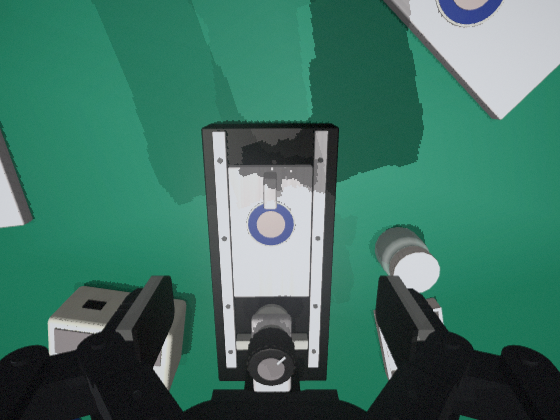

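The wrist picture shows the chosen plate in the channel, its tab at (270,190) and coupon at (270,224), and the clamp knob on the stage axis at (271,368). The loose plates are only at the picture's edges. The stage axis is upright in the image, so the yaw is right.

```bash
python3 -m creep '[[[-0.3,-0.2,1,0],[-0.2,-0.1,1.5,0],[0,0,2,0],[0,0,2,0],[0,0,2,0],[0,0,1.5,0],[0,0,1,0],[0,0,0.5,0],[0,0,0,0],[0,0,0,0]]]' 4.5 40; python3 - <<'E'
from h import *
import cv2
np.set_printoptions(precision=3,suppress=True)
s=get_state();a=vision.snapshot("wrist");cv2.imwrite("pics/w2.png",a)
print(s["tool_pos"],s["orientation"],s["q"])
for l,z in(("tab",82),("knob_mid",111),("arm",86)):
  for d in finder.landmark_of("wrist",l):
    p=np.array(d["xy"])*[560,420];P=onz("wrist",p,z,s);print(l,round(d["p"],2),p,P,"tool(mm)",(np.linalg.inv(T_tool(s))@np.append(P,1))[:3])
E
```

```text
clock: 5.35
tool_pos: [449.0, -53.3, 121.7]
orientation: [0.0, 0.153, 0.988, 0.0]
contact_force: [-0.2, 0.1, 0.4]
opening: 44.9
gripper_force: 0.0
[449.012 -53.322 121.718] [0.    0.153 0.988 0.   ] [-0.36   0.27   0.439  2.143 -0.166  0.759  1.448]
tab 0.68 [271.208 241.206] [448.72  -55.237  82.   ] tool(mm) [-0.269 -1.93  39.718]
```

View pics/w2.png

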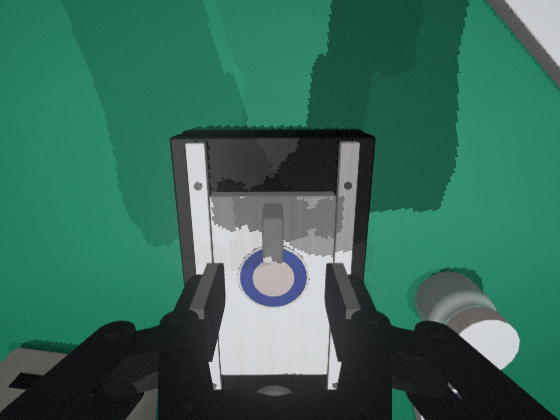

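The close view shows the tab at columns 262–283, rows 203–263, midway between the fingers (213 and 333), behind the coupon and on the plate in the channel. It is the right one. Going down and pinching.

```bash
python3 -m creep '[[[0,-0.1,0.5,0],[0,0,1,0],[0,0,1.2,0],[0,0,1.2,0],[0,0,1.2,0],[0,0,0.8,0],[0,0,0.5,0],[0,0,0.2,0],[0,0,0,0],[0,0,0,0]]]'; python3 -m creep '[[[0,0,0,0],[0,0,0,0],[0,0,0,0],[0,0,0,0],[0,0,0,0],[0,0,0,0],[0,0,0,0],[0,0,0,0],[0,0,0,0],[0,0,0,0]]]' 0.5 30
```

```text
clock: 6.8
tool_pos: [448.6, -54.3, 55.6]
orientation: [0.0, 0.153, 0.988, 0.0]
contact_force: [0.2, 0.6, 0.6]
opening: 45.0
gripper_force: 0.0
clock: 8.05
tool_pos: [448.6, -54.2, 55.5]
orientation: [0.0, 0.153, 0.988, 0.0]
contact_force: [-0.8, 0.0, 5.2]
opening: 11.3
gripper_force: 30.8
```

```bash
python3 -m creep '[[[-0.2,0,-0.05,0],[-0.4,0,0,0],[-0.5,0,0,0],[-0.6,0,0,0],[-0.6,0,0,0],[-0.6,0,0,0],[-0.5,0,0,0],[-0.4,0,0,0],[-0.2,0,0,0],[0,0,0,0]]]' - 20; python3 - <<'E'
from h import *
import cv2
np.set_printoptions(precision=2,suppress=True)
s=get_state();a=vision.snapshot("wrist");cv2.imwrite("pics/w3.png",a);print(s["tool_pos"],s["contact_force"],s["wrist_torque"])
E
```

```text
clock: 9.3
tool_pos: [486.5, -66.4, 55.7]
orientation: [0.0, 0.153, 0.988, -0.0]
contact_force: [-0.1, 0.2, -2.2]
opening: 11.2
gripper_force: 29.7
[486.53 -66.42  55.75] [-0.13  0.2  -2.15] [0.02 0.09 0.  ]
```

View pics/w3.png

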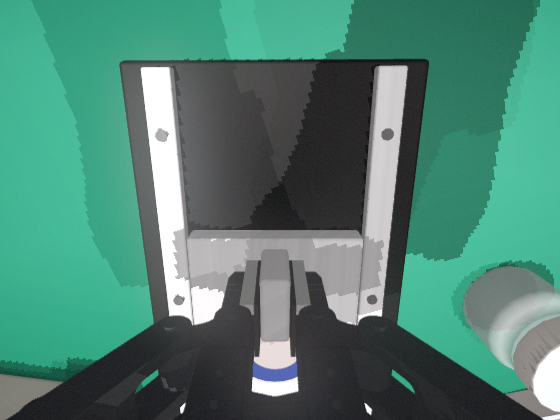

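The plate slid along with the tab. Its rear edge is at row 231, the stage's rear edge at row 61, and the tab is held between the pads. From these two edges I get the distance left.

```bash
python3 - <<'E'
from h import *
s=get_state();u=np.array([np.cos(-.308),np.sin(-.308)])
a=onz("wrist",(275,61.5),40,s);b=onz("wrist",(275,231),52,s);print((b-a)[:2]@u)
E
python3 -m creep '[[[-0.2,0,0,0],[-0.2,0,0,0],[-0.1,0,0,0],[-0.1,0,0,0],[0,0,0,0],[0,0,0,0],[0,0,0,0],[0,0,0,0],[0,0,0,0],[0,0,0,0]]]'
```

```text
70.9018022735496
clock: 10.6
tool_pos: [492.2, -68.2, 55.8]
orientation: [0.0, 0.153, 0.988, 0.0]
contact_force: [-0.4, -0.7, -3.5]
opening: 11.3
gripper_force: 29.7
```

```bash
python3 -m creep '[[[-0.1,0,0,0],[-0.1,0,0,0],[-0.1,0,0,0],[-0.1,0,0,0],[-0.1,0,0,0],[-0.1,0,0,0],[-0.1,0,0,0],[0,0,0,0],[0,0,0,0],[0,0,0,0]]]' - 20; python3 -m creep '[[[-0.05,0,0,0],[-0.05,0,0,0],[-0.05,0,0,0],[-0.05,0,0,0],[-0.05,0,0,0],[0,0,0,0],[0,0,0,0],[0,0,0,0],[0,0,0,0],[0,0,0,0]]]'
```

```text
clock: 11.85
tool_pos: [498.9, -70.3, 55.8]
orientation: [0.0, 0.153, 0.988, 0.0]
contact_force: [0.8, 0.6, -3.4]
opening: 11.6
gripper_force: 29.7
clock: 13.1
tool_pos: [500.4, -71.0, 55.6]
orientation: [-0.001, 0.153, 0.988, 0.0]
contact_force: [-4.6, 0.5, 0.1]
opening: 11.7
gripper_force: 30.1
```

```bash
python3 -m creep '[[[-0.05,0,0,0],[-0.05,0,0,0],[-0.05,0,0,0],[-0.05,0,0,0],[0,0,0,0],[0,0,0,0],[0,0,0,0],[0,0,0,0],[0,0,0,0],[0,0,0,0]]]'
```

```text
clock: 14.35
tool_pos: [500.4, -71.1, 55.6]
orientation: [-0.003, 0.153, 0.988, 0.0]
contact_force: [-12.6, 2.3, 7.1]
opening: 11.6
gripper_force: 31.3
```

```bash
python3 -m creep '[[[0.05,0,0,0],[0.05,0,0,0],[0.05,0,0,0],[0,0,0,0],[0,0,0,0],[0,0,0,0],[0,0,0,0],[0,0,0,0],[0,0,0,0],[0,0,0,0]]]'; python3 - <<'E'
from h import *
import cv2
s=get_state();a=vision.snapshot("wrist");cv2.imwrite("pics/w4.png",a)
b=vision.snapshot("scene")[185:285,210:330];b=cv2.resize(b,None,fx=4.2,fy=4.2,interpolation=2)
cv2.imwrite("pics/w4b.png",np.hstack([a[:420,120:430],b[:420,:480]]))
E
```

```text
clock: 15.6
tool_pos: [500.4, -71.0, 55.6]
orientation: [-0.001, 0.153, 0.988, 0.0]
contact_force: [-6.9, 0.2, 1.2]
opening: 11.4
gripper_force: 30.3
```

View pics/w4b.png

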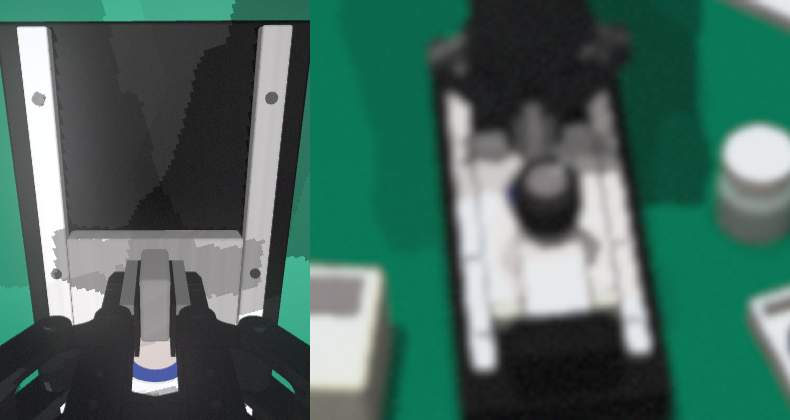

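The wrist part shows the plate's rear edge at row 231 and the stage's rear edge at row 22. The scene part shows the plate reaching under the clamp up to the light stop bar. I check the gap against known widths.

```bash
python3 - <<'E'
from h import *
import cv2
s=get_state();O=lambda u,v,z:onz("wrist",(u,v),z,s)[:2];u=np.array([np.cos(-.308),np.sin(-.308)])
a=cv2.imread("pics/w4.png").astype(int).sum(2)
g=a[:,270:280].mean(1);d=np.diff(g);print([(i,int(d[i])) for i in range(len(d)-1) if abs(d[i])>25 and i<250])
h=a[236:239].mean(0);d=np.diff(h);print([(i,int(d[i])) for i in range(len(d)) if abs(d[i])>60 and 150<i<410])
print("gap",(O(275,231,52)-O(275,22,40))@u, "platewidth",np.linalg.norm(O(189,234,52)-O(363,234,52)),"tcp",s["tool_pos"])
print("screw pitch",(O(392-0,98,47)-O(375,273,47))@u)
print("tab vs TCP",T_tool(s)[:2,3]@u, O(275,231,52)@u, O(275,22,40)@u)
E
```

```text
[(19, -61), (20, -168), (21, -56), (22, 37), (229, 170), (230, 77), (237, 33), (238, 40), (248, -67)]
[(159, 119), (160, 351), (171, -140), (185, -106), (360, -68), (364, 86), (365, 102), (389, -188), (390, -226), (407, 98), (408, 70)]
gap 85.58297291729228 platewidth 77.7621168031815 tcp [500.37838355 -71.01932683  55.56583107]
screw pitch -80.23406577891637
tab vs TCP 498.3612161268524 477.69542039574554 392.11244747845325
```

With the top edge taken at row 238, the gap is about 90 mm, which is what home needs, and the total travel was 54 mm. The plate is home. I relax, open and rise.

```bash
python3 -m creep '[[[0.05,0,0,0],[0.05,0,0,0],[0,0,0,0],[0,0,0,0],[0,0,0,0],[0,0,0,0],[0,0,0,0],[0,0,0,0],[0,0,0,0],[0,0,0,0]]]'; python3 -m creep '[[[0,0,0,0],[0,0,0,0],[0,0,0,0],[0,0,-0.5,0],[0,0,-2,0],[0,0,-3,0],[0,0,-4,0],[0,0,-4,0],[0,0,-2,0],[0,0,-0.5,0]]]' 4.5
```

```text
clock: 16.95
tool_pos: [500.4, -70.9, 55.6]
orientation: [-0.0, 0.153, 0.988, 0.0]
contact_force: [-5.3, 0.7, -1.5]
opening: 11.5
gripper_force: 29.9
clock: 18.2
tool_pos: [501.5, -71.0, 217.3]
orientation: [0.001, 0.153, 0.988, 0.0]
contact_force: [-0.6, 0.2, 0.3]
opening: 44.9
gripper_force: 0.0
```

```bash
python3 -m creep '[[[-0.5,0,0,0],[-1.5,-0.1,0,0],[-2,0,0,0],[-2,0,0,0],[-2,0,0,0],[-1,0,0,0],[0,0,0.5,0],[0,0,1,0],[0,0,0.5,0],[0,0,0,0]]]' 8.5; python3 - <<'E'
from h import *
import cv2
np.set_printoptions(precision=1,suppress=True)
s=get_state();a=vision.snapshot("wrist");t=vision.snapshot("top")
print(s["tool_pos"],s["q"])
for l,z in(("knob_mid",111),("arm",86),("spindle",96)):
  for d in finder.landmark_of("wrist",l):
    p=np.array(d["xy"])*[560,420];P=onz("wrist",p,z,s);print(l,round(d["p"],2),p,P,"tool",(np.linalg.inv(T_tool(s))@np.append(P,1))[:3])
for d in finder.masks_of("wrist","knob_mid"):
  m=d["pixels"];v,u=np.where(m);print(d["p"],u.min(),u.max(),v.min(),v.max())
cv2.imwrite("pics/w5.png",a)
E
```

```text
clock: 19.45
tool_pos: [585.7, -98.9, 195.3]
orientation: [-0.0, 0.153, 0.988, 0.0]
contact_force: [-0.5, 0.4, -0.2]
opening: 84.8
gripper_force: 0.0
[585.7 -98.9 195.3] [-0.3  0.4  0.5  1.7 -0.2  1.   1.5]
knob_mid 0.67 [275.5 221.4] [590.7 -99.9 111. ] tool [-5.2  0.5 84.3]
arm 0.58 [277.4 256.3] [ 628.1 -110.1   86. ] tool [-43.9   2.1 109.2]
spindle 0.82 [278.  211.1] [589.1 -97.5  96. ] tool [-2.9  2.3 99.3]
0.98 243 310 174 255
```

View pics/w5.png

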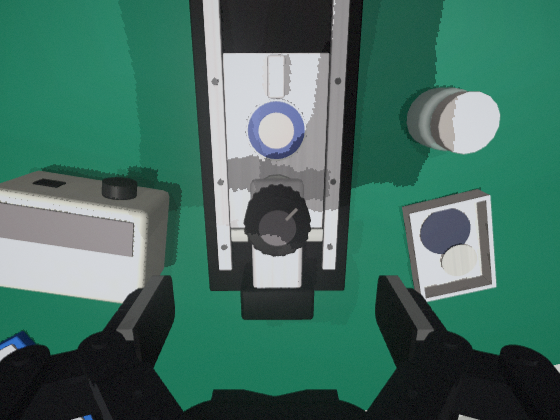

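The wrist picture shows the knob's top disc centred at about (277,222), with its pointer at (292,215). The plate's front edge meets the light stop bar at row 228, so it is home. The lamp's look-alike button is at (119,187).

```bash
python3 - <<'E'
from h import *
np.set_printoptions(precision=1,suppress=True)
s=get_state()
for p,z in(((277.5,222),126),((277.5,219),111)):
  P=onz("wrist",p,z,s);print(P,(np.linalg.inv(T_tool(s))@np.append(P,1))[:3])
P=onz("wrist",(244,222),126,s)-onz("wrist",(311,222),126,s);print(np.linalg.norm(P),proj("wrist",[586.8,-100,126],s))
E
```

```text
[587.3 -97.5 126. ] [-0.3  1.8 70.1]
[590.6 -98.5 111. ] [-3.8  1.9 85.1]
43.02983254050758 [273.6 222.5]
```

```bash
python3 -m creep '[[[-0.15,0.1,0.5,0],[0,0,1.5,0],[0,0,2,0],[0,0,2,0],[0,0,1.5,0],[0,0,1,0],[0,0,0.8,0],[0,0,0.5,0],[0,0,0,0],[0,0,0,0]]]' ; python3 -m creep '[[[0,0,0,0],[0,0,0,0],[0,0,0,0],[0,0,0,0],[0,0,0,0],[0,0,0,0],[0,0,0,0],[0,0,0,0],[0,0,0,0],[0,0,0,0]]]' 3 70
cat > st.py <<'E'
from h import *
s=get_state();T=T_tool(s);x=-T[:2,0]
print("t%.2f yaw %.4f z %.2f F %s M %s q7 %.2f grip %.0f open %.1f"%(s["clock"],np.arctan2(x[1],x[0]),s["tool_pos"][2],np.round(s["contact_force"],1),np.round(s["wrist_torque"],3),s["q"][6],s["gripper_force"],s["opening"]))
E
python3 st.py
```

```text
clock: 21.0
tool_pos: [588.3, -98.7, 98.2]
orientation: [0.0, 0.153, 0.988, 0.0]
contact_force: [0.4, 0.7, 0.6]
opening: 85.0
gripper_force: 0.0
clock: 22.25
tool_pos: [588.3, -98.1, 98.4]
orientation: [0.0, 0.153, 0.988, 0.0]
contact_force: [-1.6, 2.2, 5.5]
opening: 40.5
gripper_force: 69.8
t22.25 yaw -0.3075 z 98.45 F [-1.6  2.2  5.5] M [ 0.371  0.313 -0.01 ] q7 1.60 grip 70 open 40.5
```

```bash
python3 -m creep '[[[0,0,0.01,0.05],[0,0,0.01,0.05],[0,0,0.01,0.05],[0,0,0.01,0.05],[0,0,0.01,0.05],[0,0,0.01,0.05],[0,0,0.01,0.05],[0,0,0.01,0.05],[0,0,0.01,0.05],[0,0,0.01,0.05]]]' >/dev/null; python3 st.py
```

```text
t23.50 yaw -0.8088 z 97.45 F [-1.5  2.4  4.6] M [0.358 0.286 0.005] q7 1.18 grip 70 open 40.5
```

```bash
python3 -m creep '[[[0,0,0.002,0.01],[0,0,0.002,0.01],[0,0,0.002,0.01],[0,0,0.002,0.01],[0,0,0.002,0.01],[0,0,0.002,0.01],[0,0,0.002,0.01],[0,0,0.002,0.01],[0,0,0.002,0.01],[0,0,0.002,0.01]]]' >/dev/null; python3 st.py
```

```text
t24.75 yaw -0.9075 z 97.26 F [-1.5  2.2  5.2] M [0.361 0.282 0.05 ] q7 1.10 grip 70 open 40.2
```

```bash
python3 -m creep '[[[0,0,0.002,0.01],[0,0,0.002,0.01],[0,0,0.002,0.01],[0,0,0.002,0.01],[0,0,0.002,0.01],[0,0,0.002,0.01],[0,0,0.002,0.01],[0,0,0.002,0.01],[0,0,0.002,0.01],[0,0,0.002,0.01]]]' >/dev/null; python3 st.py
```

```text
t26.00 yaw -1.0075 z 97.03 F [-1.   1.6  5.3] M [0.404 0.278 0.097] q7 1.01 grip 70 open 40.1
```

```bash
python3 -m creep '[[[0,0,0.002,0.01],[0,0,0.002,0.01],[0,0,0.002,0.01],[0,0,0.002,0.01],[0,0,0.002,0.01],[0,0,0.002,0.01],[0,0,0.002,0.01],[0,0,0.002,0.01],[0,0,0.002,0.01],[0,0,0.002,0.01]]]' >/dev/null; python3 st.py
```

```text
t27.25 yaw -1.1074 z 96.85 F [-1.1  1.8  5.2] M [0.353 0.252 0.048] q7 0.93 grip 70 open 40.5
```

```bash
python3 -m creep '[[[0,0,0.002,0.01],[0,0,0.002,0.01],[0,0,0.002,0.01],[0,0,0.002,0.01],[0,0,0.002,0.01],[0,0,0.002,0.01],[0,0,0.002,0.01],[0,0,0.002,0.01],[0,0,0.002,0.01],[0,0,0.002,0.01]]]' >/dev/null; python3 st.py
```

```text
t28.50 yaw -1.2074 z 96.63 F [-0.8  2.4  5.8] M [0.378 0.185 0.016] q7 0.85 grip 70 open 40.5
```

```bash
python3 -m creep '[[[0,0,0.002,0.01],[0,0,0.002,0.01],[0,0,0.002,0.01],[0,0,0.002,0.01],[0,0,0.002,0.01],[0,0,0.002,0.01],[0,0,0.002,0.01],[0,0,0.002,0.01],[0,0,0.002,0.01],[0,0,0.002,0.01]]]' >/dev/null; python3 st.py
```

```text
t29.75 yaw -1.3074 z 96.47 F [-0.8  1.9  5.1] M [0.432 0.28  0.002] q7 0.77 grip 70 open 40.0
```

```bash
python3 -m creep '[[[0,0,0.002,0.01],[0,0,0.002,0.01],[0,0,0.002,0.01],[0,0,0.002,0.01],[0,0,0.002,0.01],[0,0,0.002,0.01],[0,0,0.002,0.01],[0,0,0.002,0.01],[0,0,0.002,0.01],[0,0,0.002,0.01]]]' >/dev/null; python3 st.py
```

```text
t31.00 yaw -1.4074 z 96.25 F [-1.3  1.9  5.3] M [0.419 0.225 0.072] q7 0.69 grip 70 open 40.2
```

```bash
python3 -m creep '[[[0,0,0.002,0.01],[0,0,0.002,0.01],[0,0,0.002,0.01],[0,0,0.002,0.01],[0,0,0.002,0.01],[0,0,0.002,0.01],[0,0,0.002,0.01],[0,0,0.002,0.01],[0,0,0.002,0.01],[0,0,0.002,0.01]]]' >/dev/null; python3 st.py
```

```text
t32.25 yaw -1.5074 z 96.06 F [-0.6  1.8  5.6] M [0.478 0.25  0.077] q7 0.60 grip 70 open 40.1
```

```bash
python3 -m creep '[[[0,0,0.002,0.01],[0,0,0.002,0.01],[0,0,0.002,0.01],[0,0,0.002,0.01],[0,0,0.002,0.01],[0,0,0.002,0.01],[0,0,0.002,0.01],[0,0,0.002,0.01],[0,0,0.002,0.01],[0,0,0.002,0.01]]]' >/dev/null; python3 st.py
```

```text
t33.50 yaw -1.6073 z 95.87 F [-0.8  2.3  5.6] M [ 0.427  0.211 -0.003] q7 0.52 grip 70 open 40.0
```

```bash
python3 -m creep '[[[0,0,0.002,0.01],[0,0,0.002,0.01],[0,0,0.002,0.01],[0,0,0.002,0.01],[0,0,0.002,0.01],[0,0,0.002,0.01],[0,0,0.002,0.01],[0,0,0.002,0.01],[0,0,0.002,0.01],[0,0,0.002,0.01]]]' >/dev/null; python3 st.py
```

```text
t34.75 yaw -1.7075 z 95.65 F [-0.7  1.7  5.8] M [0.386 0.184 0.051] q7 0.44 grip 70 open 40.0
```

```bash
python3 -m creep '[[[0,0,0.002,0.01],[0,0,0.002,0.01],[0,0,0.002,0.01],[0,0,0.002,0.01],[0,0,0.002,0.01],[0,0,0.002,0.01],[0,0,0.002,0.01],[0,0,0.002,0.01],[0,0,0.002,0.01],[0,0,0.002,0.01]]]' >/dev/null; python3 st.py
```

```text
t36.00 yaw -1.8064 z 95.52 F [-0.6  2.   5.2] M [0.392 0.267 0.454] q7 0.36 grip 70 open 40.4
```

```bash
python3 -m creep '[[[0,0,0.002,0.01],[0,0,0.002,0.01],[0,0,0.002,0.01],[0,0,0.002,0.01],[0,0,0.002,0.01],[0,0,0.002,0.01],[0,0,0.002,0.01],[0,0,0.002,0.01],[0,0,0.002,0.01],[0,0,0.002,0.01]]]' >/dev/null; python3 st.py
```

```text
t37.25 yaw -1.9063 z 95.50 F [-2.   1.6  9.1] M [0.473 0.364 0.448] q7 0.28 grip 70 open 40.6
```

The torque jumped at a yaw of about -1.775 (0.45 N m, and the spindle stopped sinking). The target is therefore about -2.56: 0.65 rad more, with no further descent.

```bash
python3 -m creep '[[[0,0,-0.02,0.05],[0,0,0,0.08],[0,0,0,0.08],[0,0,0,0.08],[0,0,0,0.08],[0,0,0,0.08],[0,0,0,0.08],[0,0,0,0.06],[0,0,0,0.04],[0,0,0,0.02]]]' >/dev/null; python3 st.py
```

```text
t38.50 yaw -2.5567 z 95.69 F [-0.6  1.9  7.9] M [0.395 0.29  0.549] q7 -0.25 grip 70 open 40.5
```

```bash
python3 -m creep '[[[0,0,0,0],[0,0,0,0],[0,0,0,0],[0,0,0,0],[0,0,0,0],[0,0,0,0],[0,0,0,0],[0,0,0,0],[0,0,0,0],[0,0,0,0]]]' 7.5; python3 st.py;  python3 -m creep '[[[0,0,-0.5,0],[0,0,-1.5,0],[0,0,-2,0],[0,0,-3,0],[0,0,-3,0],[0,0,-2,0],[0,0,-1,0],[0,0,-0.5,0],[0,0,0,0],[0,0,0,0]]]'; python3 - <<'E'
from h import *
import cv2
s=get_state();a=vision.snapshot("wrist");print(s["tool_pos"])
b=vision.snapshot("top")[110:310,180:420]
cv2.imwrite("pics/w6.png",np.hstack([cv2.resize(a,(400,300)),cv2.resize(b,(360,300),interpolation=2)]))
E
```

```text
clock: 39.75
tool_pos: [588.0, -98.6, 94.8]
orientation: [-0.0, 0.958, 0.288, 0.0]
contact_force: [0.0, 0.3, -0.6]
opening: 75.2
gripper_force: 0.0
t39.75 yaw -2.5578 z 94.80 F [ 0.   0.3 -0.6] M [-0.008  0.017 -0.001] q7 -0.25 grip 0 open 75.2
clock: 41.0
tool_pos: [587.6, -98.5, 229.0]
orientation: [-0.0, 0.958, 0.288, -0.001]
contact_force: [0.6, 0.2, -0.2]
opening: 75.1
gripper_force: 0.0
[587.61853367 -98.49634707 229.01995255]
```

View pics/w6.png

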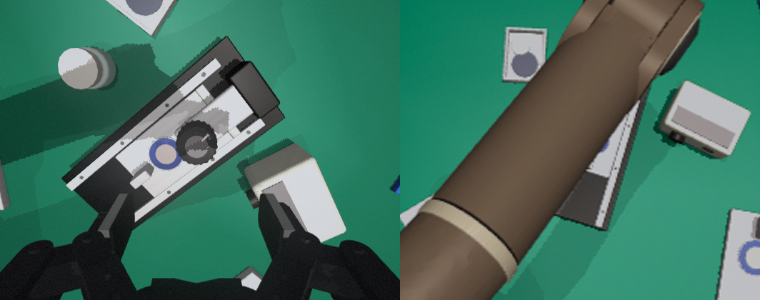

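The wrist picture shows the knob released at (196,143), with its pointer turned by about 2.25 rad towards the column, as expected. The plate is in place at the clamp end, and the lamp, jar and tray are where they were.

```bash
python3 -c "
from workcell import ticket;print(ticket.hand_in())"
```

```text
the job is handed in; nothing more can be done
None
```

I slid the plate home against the stop with about 13 N on the tool, then turned the knob clockwise about 0.78 rad (1/8 turn) past the torque jump, let it go, and handed the job in at about 41 s; the lamp unit, jar and tray were not touched.

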